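# Couple the blow-off nozzle to the bench air outlet

## Task

Fit the brass blow-off nozzle to the air coupler on the bench outlet so the film gate can be dusted. The empty coupler has snapped shut, so first pull its knurled sleeve back, down towards the block, until it stays back by itself when you let go; then take the nozzle from its wooden stand and press its plug straight down into the coupler until the sleeve springs forward again by itself and locks it, and let go. Press it home gently, never with more than about 5 kg of push, and leave the film gate, the reel, the lens barrel and the pinch roller where they are.

Things in the scene. Friction and masses are not known exactly. Their poses are not given: they have to be found in the camera images.
- manifold: bench air outlet, fixed: aluminium block 62 x 62 mm on a grey bolted foot 92 x 72 mm (long side along x), flat top 46 mm above the desk; gauge on its -x face, yellow valve lever on -y, copper inlet pipe on +y (to 68 mm out), all lower than its top. Origin: centre of the underside, z up. The air coupler stands upright on it, mouth up, its axis being this z axis.
- outlet (a point): centre of the block's top, on the coupler's axis. Heights above it, all true to +-9 mm with one common shift, since the coupler's long threaded stem is screwed in to a depth that differs each time and is not measured: hexagon 10-17 mm, dark knurled sleeve (35 mm diameter, blue band near its top) 30-64 mm when forward, steel lip 64-67.5 mm (27 mm diameter).
- mouth (a point): nominal centre of the lip's top edge (67.5 mm above the block; the true one is up to 9 mm higher or lower). Bore 17.6 mm, flared to 22 mm at the lip. Sleeve forward and coupler empty: three locking balls block the plug 12 mm down. Cocked: a spring valve is met 13 mm down, pushing back with 5 N at first, 10 N at the end; add a few N of friction.
- sleeve (a joint): the sleeve's travel, m: 0 = forward (up at the lip; its start), growing as it is pulled back (down); hard stop 0.0095. Its spring takes 7 N at 0, 11 N at the stop. Coupler empty: pulled past 0.007, the balls catch it, and let go it stays at 0.005 to 0.006 (cocked). It springs back to 0 by itself, locking the plug, when the plug's tip gets about 26 mm below the lip's top edge.
- nozzle: loose blow-off nozzle, about 0.2 kg, upright in its stand. Origin: centre of the plug's tip (lowest point), z up its axis, x along the spout. Up from the tip: steel plug 16 mm diameter to 28.5 mm (first 1.5 mm 13.6 mm wide; groove at 8-17 mm), brass collar 28 mm diameter to 33.5, grip barrel 24 mm diameter to 84, thin pipe bent over to +x, 57 mm out, top at 102 mm.
- nozzle_grip (a point): on the nozzle's axis, 64 mm above the plug's tip: where to take the round grip barrel, fingers either side of the spout (along the nozzle's y). Plug fully pushed in: collar on the lip, a hard stop, tip 28.5 mm below the lip's top edge. Locked and let go, the valve spring lifts it 2 to 3 mm off that stop.
- stand: fixed dark wooden stand block 74 x 54 mm, 36 mm high, origin at the centre of its underside; the nozzle's plug stands in the 20 mm wide, 31 mm deep hole at its centre, the collar resting on its top
- film_gate: loose aluminium film gate with two rails, 74 x 52 x 15 mm, origin at the centre of its underside; leave alone
- reel: loose cream plastic film reel lying flat, 92 mm diameter, 18 mm high, origin at the centre of its underside; leave alone
- lens_barrel: loose brass lens barrel standing upright, 36 mm diameter, 42 mm high, origin at the centre of its underside; leave alone
- pinch_roller: loose dark iron pinch roller standing on end, 28 mm diameter, 42 mm high with its axle stub, origin at the centre of its underside; leave alone

How it is judged:
By the outcome, as a careful person would: the job done as asked, in the order asked, and still so for the second after the job is handed in, with the robot touching nothing.
It also fails if it takes over 53 s, if anything falls off the work surface, if the arm or the gripper's body presses on something with over 40 N, if the wrist force passes 120 N, or if a joint passes its speed limit or range.

## Robot

A 6-joint arm with a two-finger parallel gripper is mounted at the origin on the work surface. World frame = base frame: x ahead of the robot, y to its left, z up, the work surface at z = 0. Lengths are in m, angles in rad, forces in N, time in s.
With the tool pointing down it reaches from about 0.225 to 0.875 m from the base axis. Payload 3.4 kg.
Tool frame: the origin (TCP) lies on the centre line of the jaws, within the pads' length; the fingertips stand 17 mm ahead of it and the grasp point (between the pads) lies 2 mm behind it (manip.finger_overhang is the distance from the TCP to the fingertips, in m); y points along the fingers, x is the direction in which the jaws open and shut, and the axes are right-handed (so a half turn about y gives the same grasp; the last joint's range is limited). The gripper opens to 85 mm and grips with 20 to 120 N. Pads are 22 mm wide; open, the fingers measure 114 mm over their backs; the gripper's body (76 mm by 85 mm) begins 54 mm behind the grasp point. The pads swing forward as they close: fully open they stand 13 mm farther back than shut.
Start: joints at [-0.121, 0.276, 1.505, -0, 1.361, -0.121], TCP at [0.575, -0, 0.248] pointing down, gripper open.
Joint ranges: [-2.89, 2.89], [-0.75, 2.08], [0.22, 2.7], [-1.18, 4.32], [0.11, 2.71], [-2.7, 2.7]. Speed limits (rad/s): [2.57, 2.57, 3.14, 3.14, 3.14, 3.14].

## Interface

Orientations are given as a unit quaternion [w, x, y, z].
In Python, from rig import manip gives the robot as it stands.
- The arm moves only by the tool arm_command, never from a script. Its argument "commands" is a list of rows, each a list of 3 entries, a list of its own where there are three numbers: the finger opening in cm, from 0 to 8.54, then the shift along the world's x, y, z in cm, then the turn about the world's z in rad. A call has 1 to 12 rows; each row shifts and turns the commanded pose from where the row before left it; what a row does not reach is not made up. A row lasts 1/10 s, in which the tool goes at most 50 mm and 8.59 degrees, less where a joint would pass 70% of its speed; a pose out of reach is approached as far as the arm can. A call with a gripper value outside its range is refused whole. The fingers move at their own pace and stop on an object; "grip_force" is the grip in N (left out, the last holds). Time passes only in rows, so rows that do not move let the fingers close. It gives the time, the measured TCP pose, the force and the opening at its end, in the units of the state.
- manip.get_state(): the state, without advancing time (a new reading comes with each control period).
- manip.get_image(name): name is "scene" or "side" or "wrist"; returns a dict with "pixels" (420x560x3 uint8, red, green, blue), "range_z" (420x560 float32, m along the optical axis (not along the pixel's ray), 0 where there is no reading), "intrinsics" (3x3 intrinsics, pixels), "R" (3x3) and "t" (3): a world point X has camera coordinates R X + t. Camera axes: x right, y down, z forward; pixel columns grow to the right and rows downward; lengths in m; the calibration is good to about 2 mm. A picture is of the moment at which its call begins.
- manip.sign_off(): hands the job in, once; it reports no verdict.
The state is a dict: "clock": time; "qpos": joint angles; "qd": joint speeds; "effort": joint torques, N m; "position": TCP position; "ee_rot": TCP orientation; "contact_force": force on the tool from outside, world axes, zero at the start; "moment": the same for the moment, N m; "width": finger opening in m.
Only numpy, scipy, OpenCV 4.12 (cv2) and the standard library are available. Lean on these libraries where they do the work, as an engineer would, in place of code of your own. Each camera call takes 0.05 s, during which the arm holds its last target.

## Working session

There is one attempt and no reset: what is moved stays moved. The work goes in short steps, Python scripts to look and compute and a tool call to move; the robot and the scene stay as the last step left them, time stands still between calls to the robot, and variables do not carry over. Pictures are saved under pics/ and viewed, and the job is handed in when it is done.

Besides the shell and the picture viewer there is one more tool, called after "Call:" in YAML: its name, and indented under it one key for each argument. arm_command: Moves the arm, as the interface text tells. Its arguments: {"type":"object","properties":{"commands":{"type":"array"},"grip_force":{"type":"number"}},"required":["commands"]}

```bash
ls; mkdir -p pics
cat > h.py <<'E'
from rig import manip
import numpy as np, cv2
def grab(name,fn):
    im=manip.get_image(name); cv2.imwrite('pics/'+fn+'.png',cv2.cvtColor(im['pixels'],cv2.COLOR_RGB2BGR))
    np.savez('pics/'+fn+'.npz',**im); return im
def load(fn): return dict(np.load('pics/'+fn+'.npz'))
def pts(im):
    K=im['intrinsics'];z=im['range_z'];v,u=np.mgrid[:z.shape[0],:z.shape[1]]
    c=np.stack([(u-K[0,2])/K[0,0]*z,(v-K[1,2])/K[1,1]*z,z],-1)
    return (c-im['t'])@im['R']   # R^T(c-t)
def proj(im,X):
    c=np.atleast_2d(X)@im['R'].T+im['t'];p=c@im['intrinsics'].T;return p[:,:2]/p[:,2:]
E
python3 - <<'E'
from h import *
for n in['scene','side','wrist']:
    im=grab(n,n+'0'); print(n,im['intrinsics'].tolist(),(-im['R'].T@im['t']).round(3), im['R'].round(2).tolist())
s=manip.get_state();print(s)
E
```

```text
pics
scene [[494.06179175590955, 0.0, 283.1329976611157], [0.0, 494.06179175590955, 215.32147132729472], [0.0, 0.0, 1.0]] [ 1.046 -0.593  1.05 ] [[0.8, 0.61, 0.0], [0.47, -0.61, -0.64], [-0.38, 0.51, -0.77]]
side [[487.5345756136647, 0.0, 279.8879872402265], [0.0, 487.5345756136647, 210.0271229857066], [0.0, 0.0, 1.0]] [0.042 0.507 0.782] [[-0.67, -0.74, -0.01], [-0.51, 0.47, -0.72], [0.54, -0.48, -0.69]]
wrist [[311.694689900258, 0.0, 278.07453057634575], [0.0, 311.694689900258, 210.50853483103666], [0.0, 0.0, 1.0]] [0.575 0.073 0.373] [[1.0, -0.0, -0.0], [-0.0, -0.96, 0.29], [-0.0, -0.29, -0.96]]
{'clock': 0.15, 'qpos': array([-1.21025168e-01,  2.76456602e-01,  1.50581722e+00,  4.57497093e-06,
        1.36071764e+00, -1.21007095e-01]), 'qd': array([-0.00055967, -0.00256016, -0.00333831, -0.00045036, -0.00034583,
        0.00205359]), 'effort': array([ 9.65923646e-04, -4.17143512e+01, -2.46032345e+01, -1.26433165e-04,
        7.58384820e-03, -3.43765259e-05]), 'position': array([5.74636394e-01, 2.59272639e-05, 2.47644504e-01]), 'ee_rot': array([ 7.07167881e-01, -7.07045335e-01,  4.97474619e-04,  4.84018232e-04]), 'contact_force': array([ 0.1993618 ,  0.95261615, -0.67101711]), 'moment': array([0.04976153, 0.04267985, 0.00320317]), 'width': 0.08519422406853004}
```

View pics/scene0.png

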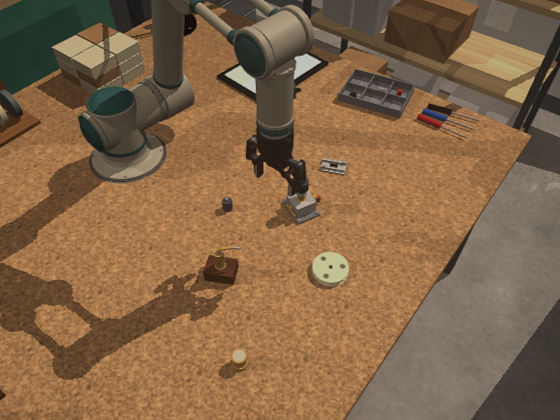

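View pics/side0.png

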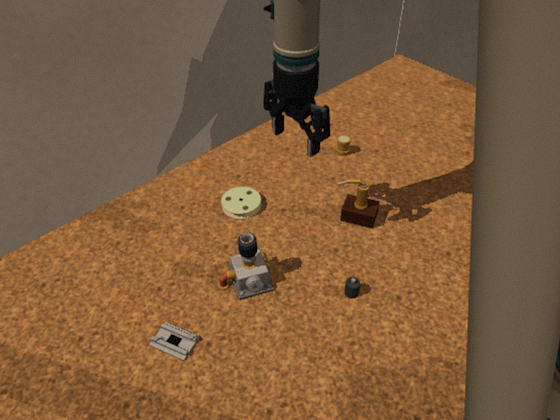

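View pics/wrist0.png

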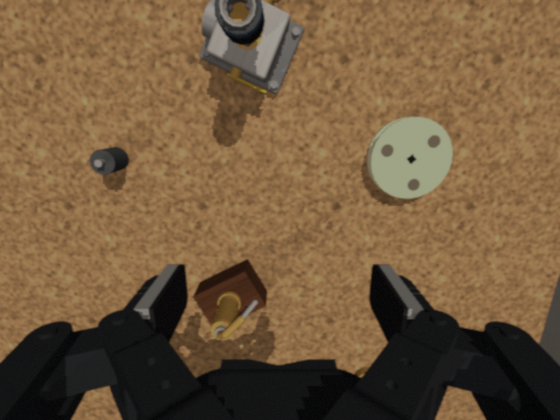

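Scene view: stand with nozzle at about (222,268) and manifold at (303,205). Side view: coupler at (248,245) and nozzle at (362,200). Wrist view: coupler at (240,15) near the top edge and stand at (230,295). Next I'll measure them from the depth data.

Run:
```python
from h import *
def fitc(xy):
    A=np.c_[xy,np.ones(len(xy))];s=np.linalg.lstsq(A,(xy**2).sum(1),rcond=None)[0]
    c=s[:2]/2;return c,np.sqrt(s[2]+c@c)
S={n:load(n+'0') for n in['scene','side','wrist']}
P={n:pts(S[n]) for n in S}
for n,(u,v) in dict(scene=(303,205),side=(248,262),wrist=(262,55)).items(): print('blk',n,P[n][v,u].round(4))
for n,(u,v) in dict(scene=(222,268),side=(362,200),wrist=(245,280)).items(): print('stand',n,P[n][v,u].round(4))
cen={'man':P['side'][262,248][:2],'st':P['side'][214,355][:2]}
for n in P:
  p=P[n].reshape(-1,3);p=p[(S[n]['range_z'].ravel()>0)]
  for k,c in cen.items():
    q=p[np.linalg.norm(p[:,:2]-c,axis=1)<0.07]; q=q[q[:,2]<.15]
    print(n,k,len(q),np.histogram(q[:,2],bins=np.arange(0.02,.15,.005))[0])
    for h,lab in((0.046,'top'),(0.036,'standtop')):
      t=q[abs(q[:,2]-h)<.003]
      if len(t)>20: r=cv2.minAreaRect((t[:,:2]*1000).astype(np.float32));print('  ',lab,len(t),r)
```

```text
blk scene [0.5663 0.1312 0.043 ]
blk side [0.534  0.1552 0.0649]
blk wrist [0.5586 0.129  0.0457]
stand scene [ 0.5253 -0.1496  0.0373]
stand side [ 0.5048 -0.1405  0.0604]
stand wrist [ 0.5336 -0.1167  0.0361]
scene man 1438 [ 41  65  68  41 171 111   6   6  13  13  11   3  10  13  13  13  12  10
  16   7   0   0   0   0   0]
   top 199 ((553.3341064453125, 144.4827880859375), (61.47792053222656, 57.23786926269531), 63.1364860534668)
   standtop 52 ((558.4834594726562, 145.96737670898438), (78.9591064453125, 57.22709655761719), 53.71595001220703)
scene st 1965 [ 38  49 262 204  23   8   9  13  13  13  13  10  12  28  35  11  25  37
   4   0   0   0   0   0   0]
   standtop 354 ((516.9482421875, -146.94654846191406), (75.00264739990234, 56.491912841796875), 26.943016052246094)
side man 3609 [ 81 119 138 106 374 305  19   0  19  43  13   2  17  33  31  35  53  53
 100  90   3   0   0   0   0]
   top 561 ((537.4628295898438, 150.74232482910156), (61.425418853759766, 74.34439849853516), 66.70914459228516)
   standtop 138 ((537.808349609375, 156.88494873046875), (89.49691772460938, 69.09
[... 419 characters left out ...]
3  771 2286    0    0   11    6    0    0   10   52
   67   80  404  164  229  790   33    0    0    0    0]
   top 2869 ((539.696533203125, 150.25555419921875), (61.67757797241211, 74.36669921875), 65.8210678100586)
   standtop 179 ((538.7725830078125, 146.71090698242188), (77.4805908203125, 75.9835205078125), 68.81358337402344)
wrist st 8413 [ 133  137  215 1442  103   47   49   56   48   56   67   52   54   58
  174   67   98  230   14    0    0    0    0    0    0]
   top 51 ((515.541015625, -137.65115356445312), (9.028042793273926, 22.768728256225586), 77.55065155029297)
   standtop 1559 ((513.6779174804688, -145.830810546875), (75.27119445800781, 55.252498626708984), 27.76634979248047)
```

Run:
```python
import cv2
for n,(x,y,w,h) in {'side0':(190,160,220,160),'scene0':(190,130,180,160),'wrist0':(180,0,160,120)}.items():
    i=cv2.imread(f'pics/{n}.png')[y:y+h,x:x+w]; cv2.imwrite(f'pics/{n}_c.png',cv2.resize(i,None,fx=3.6,fy=3.6,interpolation=cv2.INTER_CUBIC))
```

```text
(no output)
```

View pics/side0_c.png

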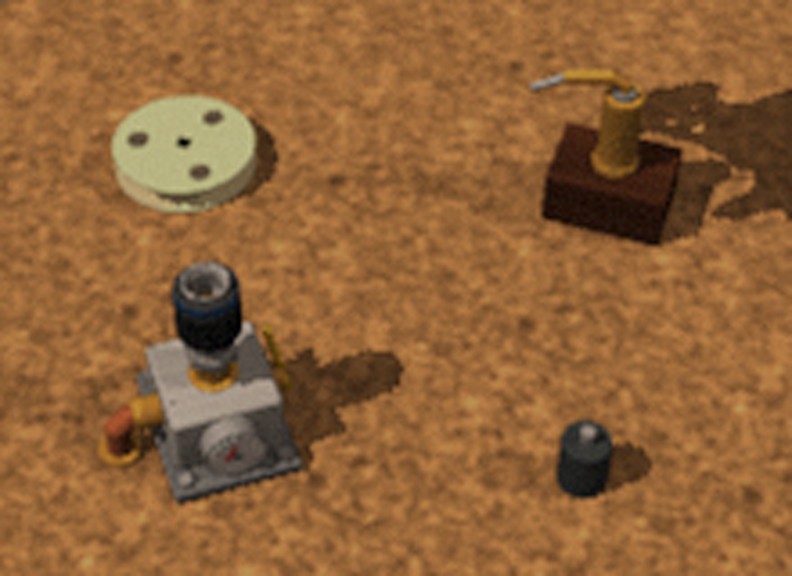

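View pics/scene0_c.png

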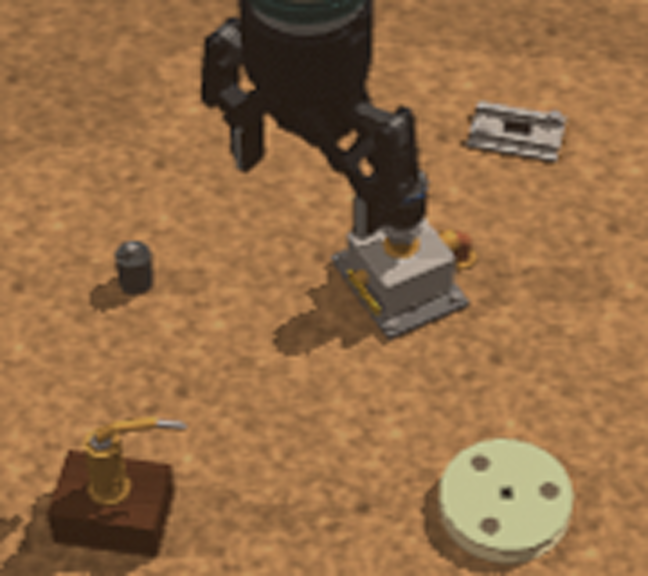

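Run:
```python
from h import *
from scipy.optimize import least_squares
S={n:load(n+'0') for n in['scene','side','wrist']}
P={n:pts(S[n]) for n in S}
for n in P:
  im=S[n];p=P[n].reshape(-1,3);ok=(im['range_z'].ravel()>0)
  rgb=im['pixels'].reshape(-1,3)
  q=p[ok&(np.linalg.norm(p[:,:2]-[.545,.15],axis=1)<0.03)&(p[:,2]>.07)&(p[:,2]<.14)]
  print(n,'coupler',len(q),'z pct',np.percentile(q[:,2],[50,80,90,95,99,100]).round(4),'hist',np.histogram(q[:,2],bins=np.arange(.07,.126,.002))[0])
  t=q[(q[:,2]<.108)&(q[:,2]>.085)]
  for nm,t,R0 in(('sleeve',t,.0175),):
    if len(t)>10:
      f=least_squares(lambda c:np.hypot(t[:,0]-c[0],t[:,1]-c[1])-R0,[.545,.15],loss='soft_l1',f_scale=.001);print('  ',nm,len(t),f.x.round(4),np.sqrt((f.fun**2).mean()).round(4))
  t=q[q[:,2]>.113]
  if len(t): print('  lip bbox center',t[:,:2].min(0).round(4),t[:,:2].max(0).round(4),((t[:,:2].min(0)+t[:,:2].max(0))/2).round(4), cv2.minEnclosingCircle((t[:,:2]*1000).astype(np.float32)))
  b=p[ok&(np.linalg.norm(p[:,:2]-[.513,-.146],axis=1)<0.03)&(p[:,2]>.045)&(p[:,2]<.088)]
  f=least_squares(lambda c:np.hypot(b[:,0]-c[0],b[:,1]-c[1])-.012,[.513,-.146],loss='soft_l1',f_scale=.001);print('  barrel',len(b),f.x.round(4),np.sqrt((f.fun**2).mean()).round(4))
  t=p[ok&(np.linalg.norm(p[:,:2]-[.513,-.146],axis=1)<0.075)&(p[:,2]>.095)&(p[:,2]<.13)]
  if len(t):
    far=t[np.argmax(np.linalg.norm(t[:,:2]-f.x,axis=1))];d=far[:2]-f.x;print('  spout far',far.round(3),np.degrees(np.arctan2(d[1],d[0])),np.linalg.norm(d), t[:,2].max())
  # other things
for k,(u,v) in dict(reel=(411,160),roller=(108,160)).items(): print(k,P['wrist'][v,u].round(3))
for k,(u,v) in dict(gate=(172,341),lens=(343,143)).items(): print(k,P['side'][v,u].round(3))
```

```text
scene coupler 108 z pct [0.0955 0.1104 0.1142 0.1153 0.1184 0.1186] hist [6 4 2 0 2 2 5 7 4 5 5 6 8 3 4 7 4 5 6 0 5 6 8 2 2 0 0]
   sleeve 61 [0.548  0.1489] 0.0013
  lip bbox center [0.554  0.1344] [0.5671 0.162 ] [0.5605 0.1482] ((557.4760131835938, 148.1923065185547), 14.219024658203125)
  barrel 103 [ 0.516  -0.1457] 0.0012
  spout far [ 0.553 -0.104  0.098] 48.48872823990927 0.055197495261712595 0.11064624585612523
side coupler 430 z pct [0.1078 0.1154 0.1173 0.1187 0.1198 0.121 ] hist [ 7  4  4  0  0  1  9 17 10 13 15 13 11 13 14 19 25 21 21 20 24 39 58 40
 29  3  0]
   sleeve 185 [0.5442 0.1475] 0.0035
  lip bbox center [0.5257 0.1312] [0.5616 0.1647] [0.5436 0.148 ] ((543.6116943359375, 149.1881561279297), 17.971343994140625)
  barrel 167 [ 0.5127 -0.1465] 0.0012
  spout far [ 0.55  -0.105  0.101] 48.02284472564279 0.05550669754505015 0.11153078815262958
wrist coupler 1829 z pct [0.1144 0.1166 0.1186 0.1192 0.1202 0.1219] hist [  0   0   0   0   0   0   3  19  25  15  33  17  34  22  41 195 159 108
  59  47  37  76 413 288 205  33   0]
   sleeve 720 [0.5375 0.1372] 0.006
  lip bbox center [0.5281 0.1299] [0.5632 0.1531] [0.5457 0.1415] ((545.5046997070312, 147.6271209716797), 17.722898483276367)
  barrel 466 [ 0.5136 -0.1459] 0.0004
  spout far [ 0.553 -0.105  0.099] 46.48354534697015 0.05672423015698908 0.11073473267845471
reel [0.724 0.026 0.019]
roller [0.39  0.028 0.035]
gate [0.525 0.344 0.005]
lens [ 0.69  -0.283  0.042]
```

Nozzle axis is about (0.514, -0.146) with the spout at 47°. The coupler is about (0.546, 0.149) with its lip near z 0.119. I'll look closer from above the coupler.

Call:
arm_command:
  commands:
    - [8.5, [-0.7, 3.7, -1.0], 0]
    - [8.5, [-0.7, 3.7, -1.0], 0]
    - [8.5, [-0.7, 3.7, -1.0], 0]
    - [8.5, [-0.8, 3.8, -1.0], 0]
    - [8.5, [0, 0, 0], 0]
    - [8.5, [0, 0, 0], 0]
  grip_force: 30

```text
clock: 0.75
position: [0.5456, 0.1495, 0.2079]
ee_rot: [-0.707, 0.707, 0.0, -0.001]
contact_force: [0.0, -0.1, -0.7]
width: 0.085
```

Run:
```python
from h import *
im=grab('wrist','wrist1');print(manip.get_state()['position'],manip.get_state()['contact_force'])
P=pts(im);p=P.reshape(-1,3);ok=im['range_z'].ravel()>0
q=p[ok&(np.linalg.norm(p[:,:2]-[.546,.149],axis=1)<0.035)&(p[:,2]>.1)&(p[:,2]<.14)]
h,e=np.histogram(q[:,2],bins=np.arange(.1,.13,.001));print(list(zip(e.round(3),h)))
for z in(.115,.116,.117,.118,.1185,.119):
  t=q[q[:,2]>z]; 
  if len(t)>5: print(z,len(t),cv2.minEnclosingCircle((t[:,:2]*1000).astype(np.float32)), t[:,:2].mean(0))
t=p[ok&(abs(p[:,2]-.046)<.0025)&(np.linalg.norm(p[:,:2]-[.546,.149],axis=1)<0.06)]
print(len(t),cv2.minAreaRect((t[:,:2]*1000).astype(np.float32)),np.median(t[:,2]))
```

```text
[0.54616874 0.14867073 0.20829923] [-0.98278019 -0.19784326 -0.36143167]
[(np.float64(0.1), np.int64(40)), (np.float64(0.101), np.int64(136)), (np.float64(0.102), np.int64(85)), (np.float64(0.103), np.int64(30)), (np.float64(0.104), np.int64(41)), (np.float64(0.105), np.int64(45)), (np.float64(0.106), np.int64(26)), (np.float64(0.107), np.int64(28)), (np.float64(0.108), np.int64(29)), (np.float64(0.109), np.int64(21)), (np.float64(0.11), np.int64(24)), (np.float64(0.111), np.int64(30)), (np.float64(0.112), np.int64(25)), (np.float64(0.113), np.int64(52)), (np.float64(0.114), np.int64(134)), (np.float64(0.115), np.int64(380)), (np.float64(0.116), np.int64(262)), (np.float64(0.117), np.int64(101)), (np.float64(0.118), np.int64(135)), (np.float64(0.119), np.int64(169)), (np.float64(0.12), np.int64(26)), (np.float64(0.121), np.int64(1)), (np.float64(0.122), np.int64(0)), (np.float64(0.123), np.int64(0)), (np.float64(0.124), np.int64(0)), (np.float64(0.125), np.int64(0)), (np.float64(0.126), np.int64(0)), (np.float64(0.127), np.int64(0)), (np.float64(0.128), np.int64(0))]
0.115 1074 ((545.2108764648438, 148.50927734375), 17.4156551361084) [0.54531104 0.14865899]
0.116 694 ((545.1730346679688, 148.40536499023438), 16.950441360473633) [0.54516733 0.14793427]
0.117 432 ((545.0604858398438, 148.5803680419922), 16.157047271728516) [0.54511012 0.14741161]
0.118 331 ((545.2614135742188, 147.9129638671875), 13.068155288696289) [0.54522074 0.14742346]
0.1185 273 ((545.2614135742188, 147.9129638671875), 13.068155288696289) [0.54533885 0.14783426]
0.119 196 ((545.1129760742188, 148.0045166015625), 12.948335647583008) [0.54477059 0.14807373]
2466 ((539.5535888671875, 150.73416137695312), (61.89851760864258, 74.0849838256836), 65.8162612915039) 0.04588996554353796
```

View pics/wrist1.png

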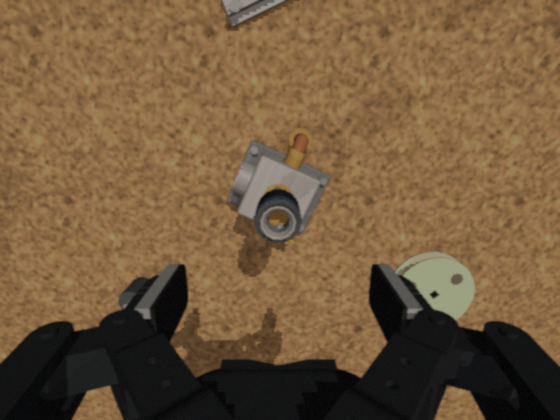

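The coupler sits at pixel (278,220). Its axis is (0.545, 0.148), with the lip top near z 0.1195 (shift about +6 mm) and the sleeve from about 0.082 to 0.116. I'll descend around the sleeve.

Call:
arm_command:
  commands:
    - [8.5, [-0.1, -0.1, -3.1], 0]
    - [8.5, [0, 0, -3.0], 0]
    - [6.5, [0, 0, -3.0], 0]
    - [5.0, [0, 0, -2.0], 0]
    - [4.2, [0, 0, 0], 0]
    - [4.2, [0, 0, 0], 0]
    - [4.2, [0, 0, 0], 0]

```text
clock: 1.5
position: [0.5466, 0.1475, 0.0989]
ee_rot: [0.707, -0.707, -0.001, -0.002]
contact_force: [0.7, -0.5, 0.4]
width: 0.0425
```

Call:
arm_command:
  commands:
    - [3.4, [0, 0, 0], 0]
    - [3.0, [0, 0, 0], 0]
    - [3.0, [0, 0, 0], 0]
    - [3.0, [0, 0, 0], 0]
  grip_force: 30

```text
clock: 1.9
position: [0.5453, 0.1477, 0.099]
ee_rot: [-0.707, 0.707, 0.001, 0.0]
contact_force: [-1.7, -1.5, 5.6]
width: 0.0346
```

Call:
arm_command:
  commands:
    - [2.5, [0, 0, -0.2], 0]
    - [2.5, [0, 0, -0.2], 0]
    - [2.5, [0, 0, -0.2], 0]
    - [2.5, [0, 0, 0], 0]
    - [2.5, [0, 0, 0], 0]
  grip_force: 45

```text
clock: 2.4
position: [0.5452, 0.1477, 0.0932]
ee_rot: [-0.707, 0.707, 0.001, 0.0]
contact_force: [-2.6, -0.7, 6.7]
width: 0.0337
```

Call:
arm_command:
  commands:
    - [2.5, [0, 0, -0.15], 0]
    - [2.5, [0, 0, -0.1], 0]
    - [2.5, [0, 0, 0], 0]
    - [2.5, [0, 0, 0], 0]

```text
clock: 2.8
position: [0.5453, 0.1477, 0.0911]
ee_rot: [-0.707, 0.707, 0.001, 0.0]
contact_force: [-2.9, -1.7, 9.9]
width: 0.0338
```

Run:
```python
from h import *
im=grab('side','side2');s=manip.get_state();print(s['position'],s['contact_force'],s['width'])
i=cv2.imread('pics/side2.png')[190:320,190:310];cv2.imwrite('pics/side2_c.png',cv2.resize(i,None,fx=4.5,fy=4.5,interpolation=2))
```

```text
[0.54526253 0.14767671 0.09115494] [-2.8660662  -2.10283247  8.95511648] 0.03397230377310273
```

View pics/side2_c.png

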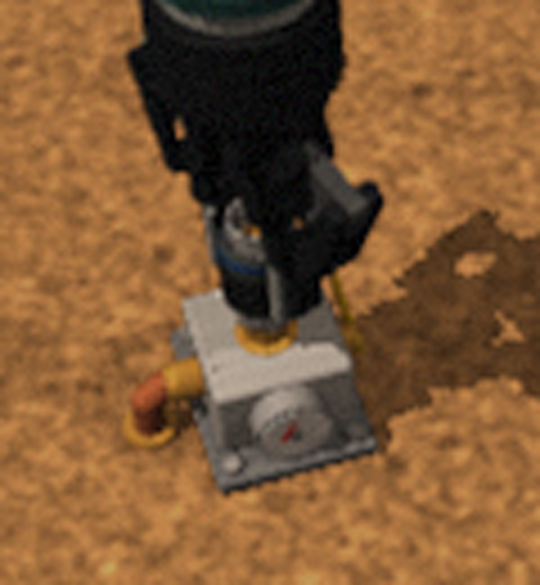

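The sleeve is down with the silver lip standing clear. Travel so far is about 7.9 mm at 10 N, so I'll go a touch further, towards the stop.

Call:
arm_command:
  commands:
    - [2.5, [0, 0, -0.1], 0]
    - [2.5, [0, 0, 0], 0]
    - [2.5, [0, 0, 0], 0]

```text
clock: 3.15
position: [0.5453, 0.1477, 0.0902]
ee_rot: [-0.707, 0.707, 0.001, 0.001]
contact_force: [-3.9, -1.4, 9.9]
width: 0.0335
```

Call:
arm_command:
  commands:
    - [2.5, [0, 0, -0.08], 0]
    - [2.5, [0, 0, 0], 0]
    - [2.5, [0, 0, 0], 0]

```text
clock: 3.45
position: [0.5453, 0.1477, 0.0898]
ee_rot: [-0.707, 0.707, 0.001, 0.001]
contact_force: [-4.0, -1.3, 12.1]
width: 0.034
```

The force is now rising at the stop, so I'll let go and check.

Call:
arm_command:
  commands:
    - [4.5, [0, 0, 0], 0]
    - [6.0, [0, 0, 0], 0]
    - [8.0, [0, 0, 0], 0]
    - [8.5, [0, 0, 0], 0]
    - [8.5, [0, 0, 2.0], 0]
    - [8.5, [0, 0, 4.0], 0]
    - [8.5, [0, 0, 5.0], 0]
    - [8.5, [0, 0, 0.8], 0]
    - [8.5, [0, 0, 0], 0]

```text
clock: 4.35
position: [0.5464, 0.1482, 0.2071]
ee_rot: [0.707, -0.707, -0.002, -0.002]
contact_force: [0.2, -0.3, -1.3]
width: 0.0848
```

Run:
```python
from h import *
im=grab('wrist','wrist3');s=manip.get_state();print(s['position'],s['contact_force'],s['width'])
P=pts(im);p=P.reshape(-1,3);ok=im['range_z'].ravel()>0
q=p[ok&(np.linalg.norm(p[:,:2]-[.546,.149],axis=1)<0.035)&(p[:,2]>.09)&(p[:,2]<.14)]
h,e=np.histogram(q[:,2],bins=np.arange(.09,.13,.001));print([(float(round(a*1000)),int(b)) for a,b in zip(e,h)])
t=q[q[:,2]>.1175]
print(cv2.minEnclosingCircle((t[:,:2]*1000).astype(np.float32)),t[:,:2].mean(0),np.median(t[:,2]))
i=cv2.imread('pics/wrist3.png')[120:280,200:360];cv2.imwrite('pics/wrist3_c.png',cv2.resize(i,None,fx=3.5,fy=3.5,interpolation=2))
im=grab('side','side3')
i=cv2.imread('pics/side3.png')[190:320,190:310];cv2.imwrite('pics/side3_c.png',cv2.resize(i,None,fx=4.5,fy=4.5,interpolation=2))
```

```text
[0.5450375  0.14803036 0.20511992] [ 0.08164436 -0.3818132  -0.12012078] 0.08485694185711175
[(90.0, 15), (91.0, 5), (92.0, 6), (93.0, 9), (94.0, 19), (95.0, 12), (96.0, 5), (97.0, 6), (98.0, 18), (99.0, 34), (100.0, 16), (101.0, 12), (102.0, 16), (103.0, 19), (104.0, 19), (105.0, 106), (106.0, 192), (107.0, 84), (108.0, 66), (109.0, 190), (110.0, 291), (111.0, 102), (112.0, 21), (113.0, 10), (114.0, 20), (115.0, 42), (116.0, 64), (117.0, 89), (118.0, 129), (119.0, 161), (120.0, 34), (121.0, 1), (122.0, 0), (123.0, 0), (124.0, 0), (125.0, 0), (126.0, 0), (127.0, 0), (128.0, 0), (129.0, 0)]
((545.2028198242188, 147.9888153076172), 12.973001480102539) [0.5452464  0.14719634] 0.11903314395620565
```

View pics/side3_c.png

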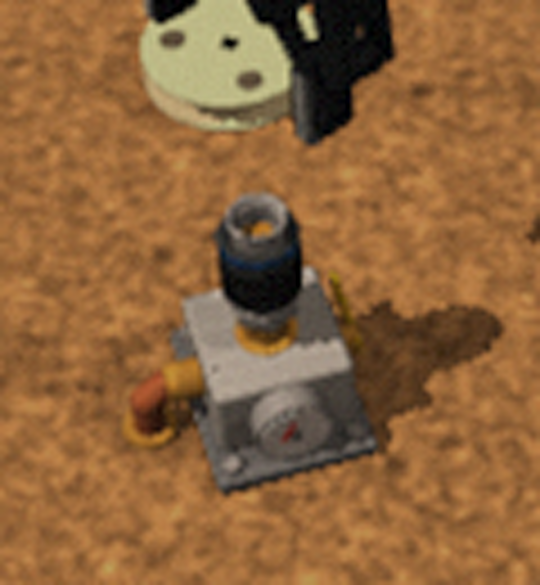

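View pics/wrist3_c.png

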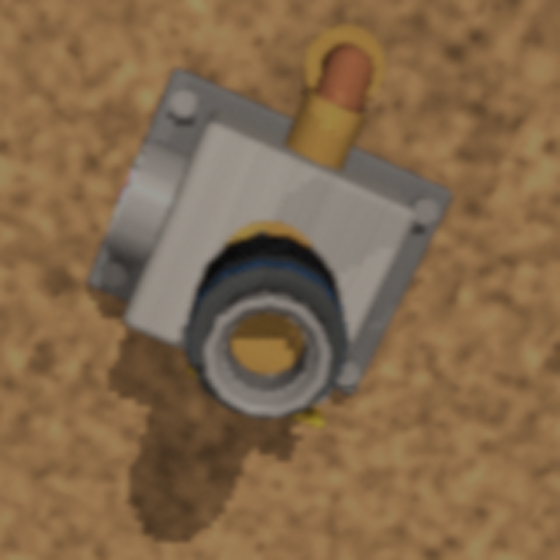

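The sleeve holds itself about 5.5 mm back (its top went from 0.1157 to 0.110), with the lip still at 0.1195: it is cocked. Now on to the nozzle.

Call:
arm_command:
  commands:
    - [8.5, [-0.4, -4.2, 0], -0.107]
    - [8.5, [-0.4, -4.2, 0], -0.107]
    - [8.5, [-0.4, -4.2, 0], -0.107]
    - [8.5, [-0.4, -4.2, 0], -0.107]
    - [8.5, [-0.5, -4.2, 0], -0.107]
    - [8.5, [-0.5, -4.2, 0], -0.107]
    - [8.5, [-0.5, -4.2, 0], -0.108]
    - [8.5, [0, 0, 0], 0]
    - [8.5, [0, 0, 0], 0]

```text
clock: 5.35
position: [0.5128, -0.1463, 0.2029]
ee_rot: [0.658, -0.657, 0.261, -0.258]
contact_force: [0.1, 0.4, 0.1]
width: 0.085
```

Run:
```python
from h import *
from scipy.optimize import least_squares
from scipy.spatial.transform import Rotation as Ro
im=grab('wrist','wrist4');s=manip.get_state();print(s['position'],s['contact_force'],s['width'])
w=s['ee_rot'];print(Ro.from_quat(np.r_[w[1:],w[0]]).as_matrix().round(3))
P=pts(im);p=P.reshape(-1,3);ok=im['range_z'].ravel()>0
b=p[ok&(np.linalg.norm(p[:,:2]-[.513,-.146],axis=1)<0.03)&(p[:,2]>.045)&(p[:,2]<.088)]
f=least_squares(lambda c:np.hypot(b[:,0]-c[0],b[:,1]-c[1])-.012,[.513,-.146],loss='soft_l1',f_scale=.001);print('  barrel',len(b),f.x.round(4),np.sqrt((f.fun**2).mean()).round(4))
t=p[ok&(np.linalg.norm(p[:,:2]-f.x,axis=1)<0.015)&(p[:,2]>.085)&(p[:,2]<.13)];print(np.histogram(t[:,2],bins=np.arange(.085,.115,.002)))
t=p[ok&(np.linalg.norm(p[:,:2]-f.x,axis=1)<0.07)&(np.linalg.norm(p[:,:2]-f.x,axis=1)>0.02)&(p[:,2]>.09)&(p[:,2]<.13)]
d=t[:,:2].mean(0)-f.x;print('spout',np.degrees(np.arctan2(d[1],d[0])))
```

```text
[ 0.51306177 -0.14541756  0.20320357] [-0.09404636  0.23769994  0.4406613 ] 0.08515518085044034
[[ 0.731 -0.003  0.682]
 [-0.682  0.002  0.731]
 [-0.004 -1.    -0.001]]
  barrel 166 [ 0.5137 -0.1461] 0.0002
(array([ 18,  13,  71, 282,  23,  86,   2,   9,  30,  22,  39,  66,  41,
         1]), array([0.085, 0.087, 0.089, 0.091, 0.093, 0.095, 0.097, 0.099, 0.101,
       0.103, 0.105, 0.107, 0.109, 0.111, 0.113]))
spout 46.68419045967443
```

View pics/wrist4.png

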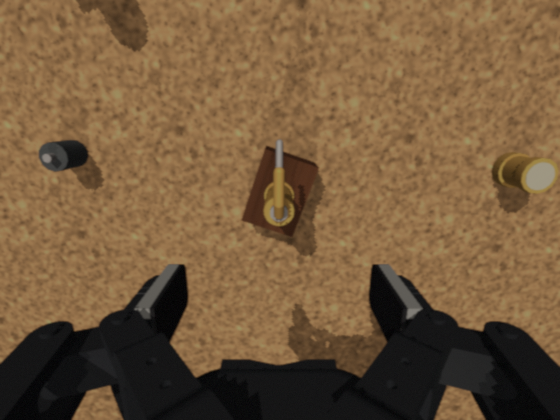

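The nozzle is centred between the jaws (pixel 279,210) and the spout points up the image, square to the jaws. Descending.

Call:
arm_command:
  commands:
    - [8.5, [0, 0, -4.0], 0]
    - [8.5, [0, 0, -4.0], 0]
    - [8.0, [0, 0, -3.0], 0]
    - [6.0, [0, 0, -1.5], 0]
    - [5.0, [0, 0, -0.9], 0]
    - [4.0, [0, 0, 0], 0]
    - [3.2, [0, 0, 0], 0]
    - [3.2, [0, 0, 0], 0]
    - [3.2, [0, 0, 0], 0]

```text
clock: 6.3
position: [0.5147, -0.1462, 0.0721]
ee_rot: [-0.658, 0.658, -0.258, 0.26]
contact_force: [0.3, -0.2, 0.9]
width: 0.0319
```

Call:
arm_command:
  commands:
    - [2.3, [0, 0, 0], 0]
    - [2.0, [0, 0, 0], 0]
    - [1.5, [0, 0, 0], 0]
    - [1.5, [0, 0, 0], 0]
  grip_force: 60

```text
clock: 6.7
position: [0.5143, -0.1461, 0.072]
ee_rot: [0.658, -0.658, 0.259, -0.26]
contact_force: [-1.0, 0.8, 4.8]
width: 0.0225
```

Call:
arm_command:
  commands:
    - [1.5, [0, 0, 1.0], 0]
    - [1.5, [0, 0, 1.5], 0]
    - [1.5, [0, 0, 2.5], 0]
    - [1.5, [0, 0, 4.0], 0]
    - [1.5, [0, 0, 4.0], 0]
    - [1.5, [0, 0, 1.5], 0]
    - [1.5, [0, 0, 0], 0]
    - [1.5, [0, 0, 0], 0]

```text
clock: 7.5
position: [0.5134, -0.1458, 0.2155]
ee_rot: [-0.658, 0.658, -0.259, 0.259]
contact_force: [-0.7, -0.1, -3.2]
width: 0.023
```

Run:
```python
from h import *
im=grab('side','side5');s=manip.get_state();print(s['position'],s['contact_force'],s['moment'],s['width'])
grab('scene','scene5')
print(proj(im,s['position']))
i=cv2.imread('pics/side5.png')[60:240,270:450];cv2.imwrite('pics/side5_c.png',cv2.resize(i,None,fx=3.3,fy=3.3,interpolation=2))
```

```text
[ 0.5129426  -0.14559581  0.21469155] [ 0.51162934 -0.31664939 -2.16279803] [-0.03405256 -0.02146481 -0.02774999] 0.022555853787716997
[[368.94173216 139.15902235]]
```

View pics/side5_c.png

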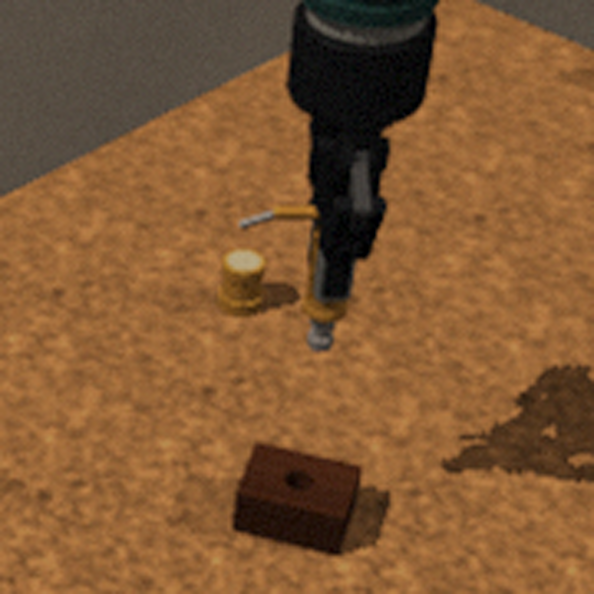

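Call:
arm_command:
  commands:
    - [1.5, [0.3, 2.4, 0], 0]
    - [1.5, [0.4, 4.0, 0], 0]
    - [1.5, [0.5, 4.6, 0], 0]
    - [1.5, [0.5, 4.6, 0], 0]
    - [1.5, [0.5, 4.6, 0], 0]
    - [1.5, [0.4, 4.2, 0], 0]
    - [1.5, [0.3, 3.0, 0], 0]
    - [1.5, [0.2, 2.0, 0], 0]
    - [1.5, [0, 0, 0], 0]
    - [1.5, [0, 0, 0], 0]
    - [1.5, [0, 0, 0], 0]

```text
clock: 8.7
position: [0.5445, 0.147, 0.2151]
ee_rot: [-0.657, 0.659, -0.26, 0.259]
contact_force: [-0.3, -0.2, -2.3]
width: 0.0226
```

Run:
```python
from h import *
s=manip.get_state();print(s['position'],s['contact_force'])
for n in('side','scene'):
  im=grab(n,n+'6');u,v=proj(im,[.545,.148,.14])[0].astype(int);print(n,u,v)
  x0,y0=max(u-50,0),max(v-60,0)
  i=cv2.imread(f'pics/{n}6.png')[y0:y0+120,x0:x0+100];cv2.imwrite(f'pics/{n}6_c.png',cv2.resize(i,None,fx=5,fy=5,interpolation=2));print(x0,y0)
```

```text
[0.54452774 0.14697481 0.21505979] [-0.25640925 -0.20503476 -2.26693778]
side 244 229
194 169
scene 301 172
251 112
```

View pics/side6_c.png

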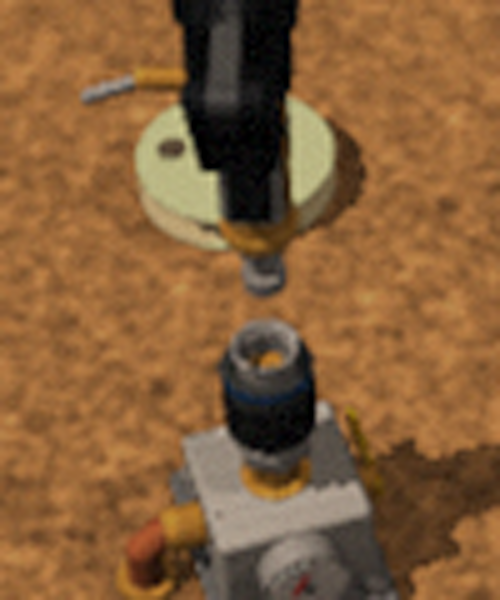

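View pics/scene6_c.png

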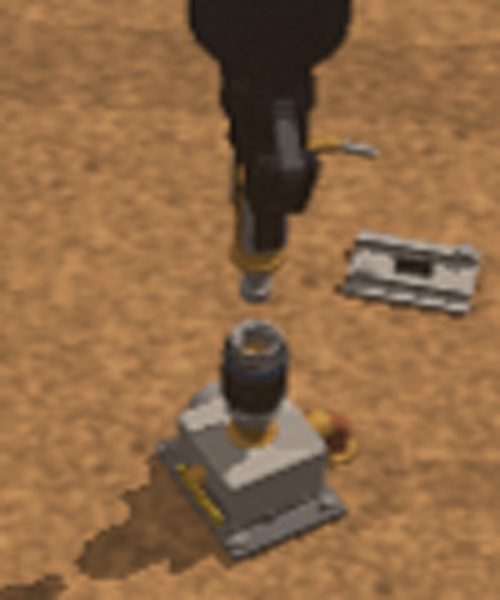

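Run:
```python
from h import *
for n in('side','scene'):
  im=load(n+'6');print(n)
  for z in (.1195,.16,.15): print(z,proj(im,[.5452,.148,z])[0].round(2), proj(im,[.5445,.147,z])[0].round(2))
  p=pts(im).reshape(-1,3);ok=im['range_z'].ravel()>0
  a=im['pixels']; x0,y0=(194,169) if n=='side' else (251,112)
  g=pts(im)
  # row-wise extents of the plug and lip by height above table background
  for v in range(y0+50,y0+80):
    r=g[v,x0+30:x0+75];m=(np.linalg.norm(r[:,:2]-[.545,.148],axis=1)<.04)&(r[:,2]>.07)
    c=np.where(m)[0]+x0+30
    if len(c): print(v,c.min(),c.max(),(c.min()+c.max())/2,r[m][:,2].mean().round(3),r[m][:,:2].mean(0).round(4))
```

```text
side
0.1195 [245.55 237.49] [246.21 237.42]
0.16 [244.21 222.11] [244.89 222.05]
0.15 [244.55 226.  ] [245.22 225.94]
219 240 250 245.0 0.179 [0.5344 0.1534]
220 242 249 245.5 0.174 [0.5365 0.151 ]
221 242 249 245.5 0.17 [0.5381 0.1501]
222 242 250 246.0 0.162 [0.5413 0.1469]
223 242 250 246.0 0.16 [0.5413 0.147 ]
224 242 250 246.0 0.158 [0.5412 0.1473]
225 242 250 246.0 0.158 [0.539  0.1491]
226 242 250 246.0 0.156 [0.5388 0.1494]
227 243 249 246.0 0.154 [0.538  0.1501]
228 244 248 246.0 0.152 [0.5378 0.1505]
233 246 248 247.0 0.118 [0.5534 0.138 ]
234 243 250 246.5 0.118 [0.5524 0.14  ]
235 241 251 246.0 0.117 [0.5513 0.1421]
236 240 252 246.0 0.116 [0.5503 0.143 ]
237 240 253 246.5 0.115 [0.5487 0.1433]
238 239 254 246.5 0.112 [0.5483 0.1437]
239 239 255 247.0 0.11 [0.5473 0.1435]
240 238 255 246.5 0.11 [0.5464 0.1455]
241 238 255 246.5 0.109 [0.5451 0.1466]
242 237 255 246.0 0.111 [0.5426 0.1497]
243 239 255 247.0 0.113 [0.5375 0.1513]
244 238 256 247.0 0.11 [0.5377 0.1514]
245 238 256 247.0 0.109 [0.537 0.152]
246 238 256 247.0 0.108 [0.5354 0.1534]
247 238 256 247.0 0.108 [0.53
[... 547 characters left out ...]
0.155 [0.5501 0.1405]
172 301 303 302.0 0.15 [0.5507 0.1422]
176 300 304 302.0 0.119 [0.5418 0.1562]
177 299 306 302.5 0.116 [0.5436 0.1561]
178 298 306 302.0 0.116 [0.5443 0.153 ]
179 297 307 302.0 0.112 [0.5446 0.1528]
180 296 308 302.0 0.109 [0.5453 0.152 ]
181 296 308 302.0 0.109 [0.5471 0.1494]
182 296 308 302.0 0.112 [0.551  0.1439]
183 296 308 302.0 0.111 [0.5522 0.1423]
184 296 308 302.0 0.109 [0.5533 0.1409]
185 296 308 302.0 0.108 [0.555  0.1386]
186 296 308 302.0 0.106 [0.5562 0.1371]
187 296 308 302.0 0.103 [0.5565 0.1368]
188 295 308 301.5 0.098 [0.5549 0.1371]
189 295 308 301.5 0.093 [0.5546 0.1378]
190 296 308 302.0 0.091 [0.5566 0.1373]
191 296 308 302.0 0.087 [0.5566 0.1377]
```

Both views put the plug within about 1 mm of the mouth axis (side 246.0 vs 245.5 wanted, scene 302.0 vs 302.4). I'll trim +0.7/+0.8 mm and descend.

Call:
arm_command:
  commands:
    - [1.5, [0.07, 0.08, -1.0], 0]
    - [1.5, [0, 0, -1.0], 0]
    - [1.5, [0, 0, -0.5], 0]
    - [1.5, [0, 0, 0], 0]
    - [1.5, [0, 0, 0], 0]
    - [1.5, [0, 0, 0], 0]
  grip_force: 70

```text
clock: 9.4
position: [0.546, 0.1488, 0.1913]
ee_rot: [0.658, -0.658, 0.259, -0.259]
contact_force: [-0.3, 0.6, -1.8]
width: 0.0227
```

Call:
arm_command:
  commands:
    - [1.5, [0, 0, -0.3], 0]
    - [1.5, [0, 0, -0.3], 0]
    - [1.5, [0, 0, -0.3], 0]
    - [1.5, [0, 0, 0], 0]
    - [1.5, [0, 0, 0], 0]

```text
clock: 9.9
position: [0.5456, 0.1488, 0.1819]
ee_rot: [-0.658, 0.658, -0.259, 0.259]
contact_force: [0.5, -1.1, -2.0]
width: 0.0227
```

Call:
arm_command:
  commands:
    - [1.5, [0, 0, -0.2], 0]
    - [1.5, [0, 0, -0.2], 0]
    - [1.5, [0, 0, -0.2], 0]
    - [1.5, [0, 0, 0], 0]
    - [1.5, [0, 0, 0], 0]

```text
clock: 10.4
position: [0.5457, 0.1488, 0.1759]
ee_rot: [-0.658, 0.658, -0.259, 0.259]
contact_force: [0.3, -0.6, -1.9]
width: 0.0225
```

Call:
arm_command:
  commands:
    - [1.5, [0, 0, -0.2], 0]
    - [1.5, [0, 0, -0.2], 0]
    - [1.5, [0, 0, 0], 0]
    - [1.5, [0, 0, 0], 0]

```text
clock: 10.8
position: [0.5457, 0.1488, 0.1719]
ee_rot: [-0.658, 0.658, -0.259, 0.259]
contact_force: [0.7, -0.7, -2.3]
width: 0.0225
```

Call:
arm_command:
  commands:
    - [1.5, [0, 0, -0.2], 0]
    - [1.5, [0, 0, -0.2], 0]
    - [1.5, [0, 0, 0], 0]
    - [1.5, [0, 0, 0], 0]

```text
clock: 11.2
position: [0.5461, 0.1488, 0.1686]
ee_rot: [0.658, -0.658, 0.259, -0.259]
contact_force: [-0.4, 0.7, 4.0]
width: 0.0226
```

The plug has passed the balls and met the valve at about 13 mm. Continuing gently.

Call:
arm_command:
  commands:
    - [1.5, [0, 0, -0.2], 0]
    - [1.5, [0, 0, -0.2], 0]
    - [1.5, [0, 0, 0], 0]
    - [1.5, [0, 0, 0], 0]

```text
clock: 11.6
position: [0.5456, 0.1488, 0.1641]
ee_rot: [-0.658, 0.658, -0.259, 0.259]
contact_force: [-0.9, -1.0, 4.0]
width: 0.0226
```

Call:
arm_command:
  commands:
    - [1.5, [0, 0, -0.2], 0]
    - [1.5, [0, 0, -0.2], 0]
    - [1.5, [0, 0, 0], 0]
    - [1.5, [0, 0, 0], 0]

```text
clock: 12.0
position: [0.5457, 0.1488, 0.16]
ee_rot: [-0.658, 0.658, -0.259, 0.259]
contact_force: [-1.3, 0.6, 3.7]
width: 0.0221
```

Call:
arm_command:
  commands:
    - [1.5, [0, 0, -0.15], 0]
    - [1.5, [0, 0, -0.15], 0]
    - [1.5, [0, 0, 0], 0]
    - [1.5, [0, 0, 0], 0]

```text
clock: 12.4
position: [0.5462, 0.1489, 0.1575]
ee_rot: [0.658, -0.658, 0.259, -0.259]
contact_force: [-1.8, -1.2, 7.4]
width: 0.0224
```

Call:
arm_command:
  commands:
    - [1.5, [0, 0, -0.15], 0]
    - [1.5, [0, 0, -0.15], 0]
    - [1.5, [0, 0, 0], 0]
    - [1.5, [0, 0, 0], 0]

```text
clock: 12.8
position: [0.5462, 0.1489, 0.1554]
ee_rot: [0.658, -0.658, 0.258, -0.26]
contact_force: [-3.0, 0.4, 10.0]
width: 0.0224
```

```bash
cat > look.py <<'E'
import sys
from h import *
k=sys.argv[1]
s=manip.get_state();print(s['position'],s['contact_force'],s['moment'])
im=grab('side','side'+k);i=cv2.imread(f'pics/side{k}.png')[169:289,194:294];a=cv2.resize(i,None,fx=4,fy=4,interpolation=2)
im=grab('scene','scene'+k);i=cv2.imread(f'pics/scene{k}.png')[112:232,251:351];b=cv2.resize(i,None,fx=4,fy=4,interpolation=2)
cv2.imwrite(f'pics/both{k}.png',np.hstack([a,b]))
E
python3 look.py 7
```

```text
[0.54619748 0.14888155 0.15539229] [-2.98021292  0.35048441 10.01048623] [-0.10038385  0.42109534 -0.0237585 ]
```

View pics/both7.png

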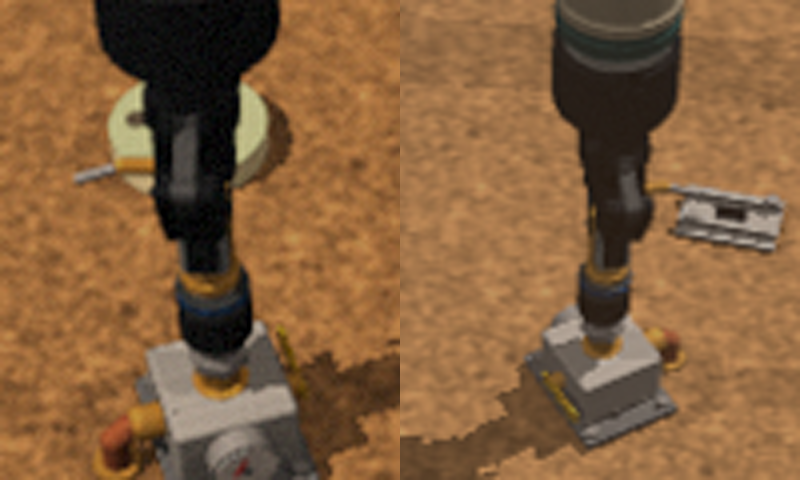

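The sleeve already looks forward, with its blue band right under the collar. I'll press slightly more to be sure it locks, then back off and check.

Call:
arm_command:
  commands:
    - [1.5, [0, 0, -0.15], 0]
    - [1.5, [0, 0, 0], 0]
    - [1.5, [0, 0, 0], 0]

```text
clock: 13.2
position: [0.5463, 0.1489, 0.1553]
ee_rot: [0.658, -0.658, 0.258, -0.26]
contact_force: [-5.3, -0.8, 17.8]
width: 0.0223
```

Call:
arm_command:
  commands:
    - [1.5, [0, 0, -0.15], 0]
    - [1.5, [0, 0, 0], 0]
    - [1.5, [0, 0, 0], 0]

```text
clock: 13.5
position: [0.5464, 0.1489, 0.1553]
ee_rot: [0.659, -0.657, 0.258, -0.26]
contact_force: [-6.9, -1.4, 25.4]
width: 0.0223
```

Hard stop (collar on the lip) at 25 N. I'll ease off and tug lightly.

Call:
arm_command:
  commands:
    - [1.5, [0, 0, 0.3], 0]
    - [1.5, [0, 0, 0.3], 0]
    - [1.5, [0, 0, 0.25], 0]
    - [1.5, [0, 0, 0], 0]
    - [1.5, [0, 0, 0], 0]

```text
clock: 14.0
position: [0.5455, 0.1487, 0.1585]
ee_rot: [-0.658, 0.658, -0.259, 0.259]
contact_force: [0.3, 0.0, -3.5]
width: 0.0226
```

```bash
python3 look.py 8
```

```text
[0.545467   0.14872012 0.15848475] [ 0.31993994  0.00819807 -3.48121982] [-0.02240026 -0.0530075   0.00977908]
```

View pics/both8.png

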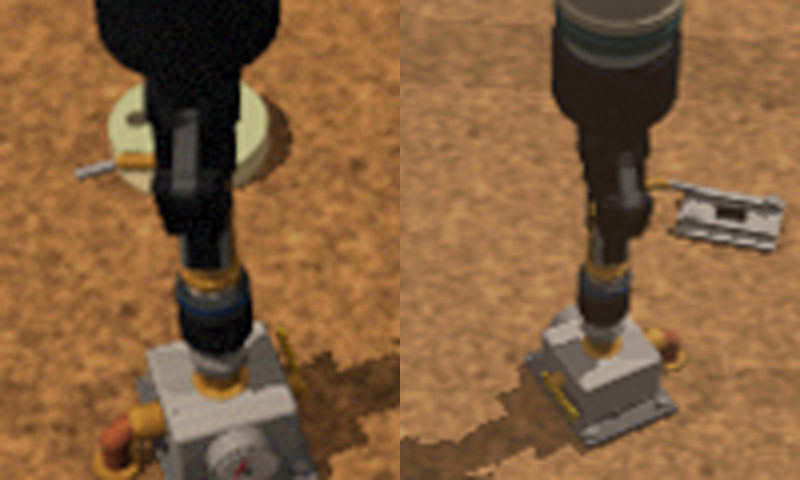

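Call:
arm_command:
  commands:
    - [1.5, [0, 0, 0.2], 0]
    - [1.5, [0, 0, 0], 0]
    - [1.5, [0, 0, 0], 0]

```text
clock: 14.4
position: [0.5449, 0.1486, 0.1598]
ee_rot: [-0.657, 0.659, -0.26, 0.258]
contact_force: [2.5, -0.6, -16.8]
width: 0.0221
```

The tug is resisted with 15 N: it's locked. I'll relax, release and lift clear.

Call:
arm_command:
  commands:
    - [1.5, [0, 0, -0.25], 0]
    - [1.5, [0, 0, 0], 0]
    - [3.5, [0, 0, 0], 0]
    - [5.5, [0, 0, 0], 0]
    - [8.0, [0, 0, 0], 0]
    - [8.5, [0, 0, 0], 0]
    - [8.5, [0, 0, 0], 0]

```text
clock: 15.1
position: [0.5461, 0.1489, 0.1597]
ee_rot: [0.658, -0.658, 0.259, -0.259]
contact_force: [0.1, -0.1, -0.8]
width: 0.0846
```

Call:
arm_command:
  commands:
    - [8.5, [0, 0, 1.0], 0]
    - [8.5, [0, 0, 3.0], 0]
    - [8.5, [0, 0, 4.0], 0]
    - [8.5, [0, 0, 4.0], 0]
    - [8.5, [0, -4.0, 1.0], 0]
    - [8.5, [0, -4.5, 0], 0]
    - [8.5, [0, -4.5, 0], 0]
    - [8.5, [0, -3.0, 0], 0]
    - [8.5, [0, 0, 0], 0]
    - [8.5, [0, 0, 0], 0]

```text
clock: 16.1
position: [0.5458, -0.0115, 0.2896]
ee_rot: [0.658, -0.657, 0.259, -0.26]
contact_force: [-0.1, 0.3, -0.4]
width: 0.0851
```

```bash
python3 look.py 9
python3 - <<'E'
from h import *
im=load('side9');p=pts(im).reshape(-1,3);z0=im['range_z'].ravel()>0
for n,c in dict(coup=[.5455,.1485]).items():
  for k in('side9','scene9'):
    im=load(k);p=pts(im).reshape(-1,3);ok=im['range_z'].ravel()>0
    q=p[ok&(np.linalg.norm(p[:,:2]-c,axis=1)<.016)&(p[:,2]>.13)&(p[:,2]<.25)]
    print(k,q[:,2].max(),q[(q[:,2]>.14)&(q[:,2]<.17)][:,:2].mean(0))
E
```

```text
[ 0.5457679  -0.01152099  0.28962206] [-0.12968966  0.3490644  -0.41600285] [ 0.06135089 -0.015013   -0.09022013]
side9 0.19527564109744608 [0.53692237 0.15288503]
scene9 0.19382699346611 [0.55259554 0.14111254]
```

View pics/both9.png

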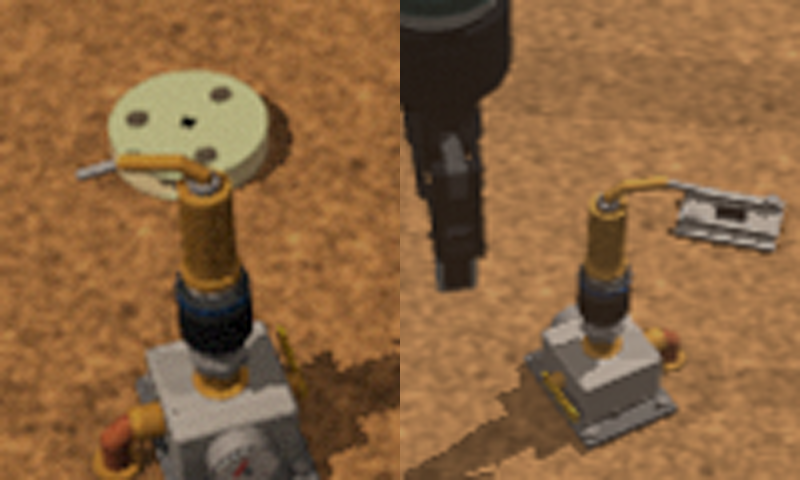

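View pics/side9.png

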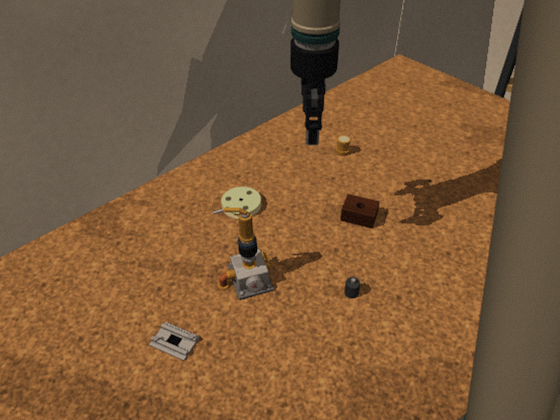

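The nozzle stands upright and locked at pixel (247,235), with its top at z 0.195 as predicted. The sleeve is forward, and the film gate, reel, lens barrel and pinch roller appear at the same pixels as at the start.

```bash
python3 -c "
from rig import manip
print(manip.sign_off())"
```

```text
the job is handed in; nothing more can be done
None
```

The nozzle is fitted and locked in the coupler, and I handed the job in at about 16 s of robot time.

- **Cocking the sleeve:** I pulled it back to its stop with about 12 N. After I let go it stayed about 5.5 mm back.
- **Fitting the nozzle:** I took it from the stand and pressed the plug in until the collar met the lip. The hardest push read was about 27 N, roughly 2.8 kg, well under the 5 kg limit.
- **Lock check:** the sleeve had sprung forward. After easing off, the nozzle rose about 3 mm and then held against a light tug of about 15 N.
- **After release:** the nozzle stands upright with its top at z ≈ 0.195 m, where I expected it. The gripper is clear and touching nothing. In the side picture, the film gate, reel, lens barrel and pinch roller are where they started.

No checks failed. The 3 mm rise is at the top of the stated 2 to 3 mm, within the noise of the readings. I judged by eye from the pictures that the four objects had not moved; I did not re-measure them.

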